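# Snap a retaining clip on to the conduit and slide it up to the coupler

## Robot

A 7-joint arm with a two-finger parallel gripper is mounted at the origin on a cart in front of the work surface, level with it; the furniture and walls round the work are solid. World frame = base frame: x ahead of the robot, y to its left, z up, the work surface at z = 0. Lengths are in m, angles in rad, forces in N, time in s.
With the tool pointing down it reaches from about 0.425 to 1.025 m from the base axis. Payload 9.4 kg.
Tool frame: the origin (TCP) lies on the front face of the gripper's body, between the roots of the fingers; the fingertips stand 73 mm ahead of it and the grasp point (between the pads) lies 54 mm ahead of it; z points along the fingers, y is the line along which they close (so a half turn about z gives the same grasp; the last joint's range is limited). The gripper opens to 85 mm and grips with 20 to 120 N. Pads are 22 mm wide; open, the fingers measure 114 mm over their backs; the gripper's body (76 mm by 85 mm) begins 54 mm behind the grasp point. The pads swing forward as they close: fully open they stand 13 mm farther back than shut.
Start: joints at [1.241, 0.599, -0.003, 1.599, 0.002, 0.943, -0.08], TCP at [0.181, -0.702, 0.304] pointing down, gripper open.
Joint ranges: [-2.57, 2.57], [-0.35, 1.97], [-1.29, 1.29], [0.11, 2.56], [-1.05, 4.19], [0.11, 1.86], [-2.63, 2.63]. Speed limits (rad/s): [2.22, 2.22, 3.01, 3.01, 3.14, 3.14, 3.14].

## Interface

Orientations are given as a rotation vector (axis times angle).
In Python, from bench import r gives the robot as it stands. The module is installed in compiled form; this text tells all that it offers.
- The arm moves only by the shell command python3 -m jog 'ROWS'. ROWS is JSON, a list of rows, each a list of 7 numbers: the turn, a rotation vector about the tool's x, y, z as a fraction of full scale, then the shift along the tool's x, y, z as a fraction of full scale, then the gripper command: -1 is fully open, 1 is shut, values between are in proportion. A call has exactly 5 rows; each row shifts and turns the commanded pose from where the row before left it, along the tool's axes as they then stand; what a row does not reach is not made up. Full scale, the value 1, is 0.75 m for a shift and pi/4 rad for a turn. A row lasts 1/10 s, in which the tool goes at most 50 mm and 8.59 degrees, less where a joint would pass 70% of its speed; a pose out of reach is approached as far as the arm can. A call with a number of a shift or a turn outside -1 to 1 is refused whole. A call with a gripper value outside its range is refused whole. The fingers move at their own pace and stop on an object; the grip force is fixed at half the most. Time passes only in rows, so rows that do not move let the fingers close, or fill a call up. It gives the time, the measured TCP pose, the force, the opening and the grip force at its end, in the units of the state.
- r.observe(): the state, without advancing time (a new reading comes with each control period).
- r.snapshot(name): name is "side" or "top"; returns the picture (480x640x3 uint8, red, green, blue); there is no depth.
- r.calibration(name): a dict with "intrinsics" (3x3 intrinsics, pixels), "world_from_camera" (4x4, takes a point from camera to world coordinates). Camera axes: x right, y up, looking along -z (the intrinsics and any distortion apply to the point x, -y, -z); pixel columns grow to the right and rows downward; lengths in m; the calibration is good to about 2 mm. A picture is of the moment at which its call begins. calibration takes no time and is no camera call.
- r.finish_job(): hands the job in; it is judged then, once.
The state is a dict: "time": time; "joints": joint angles; "qvel": joint speeds; "joint_torque": joint torques, N m; "ee_pos": TCP position; "tcp_rot": TCP orientation; "contact_force": force on the tool from outside, world axes, zero at the start; "moment": the same for the moment, N m; "finger_gap": finger opening in m; "grasp_force": force on a finger pad.
Only numpy, scipy, OpenCV 4.12 (cv2) and the standard library are available. Lean on these libraries where they do the work, as an engineer would, in place of code of your own. Each camera call takes 0.05 s, during which the arm holds its last target. There are 200 camera calls.

## Task

Press the loose white spring clip down over the grey conduit, well clear of the coupler on the coupler's right-hand side, until both its arms snap past the conduit; do not push the sprung conduit down by more than 30 mm. Then slide the clip along the conduit until it lies right up against the end of the coupler, meeting it gently, and let go. Leave the other things on the bench where they are.

Things in the scene. Friction and masses are not known exactly. Their poses are not given: they have to be found in the camera images.
- clip_tab (a point): Centre of the upper part of the upright grip tab of the loose white spring clip (44 x 28 x 70 mm, 30 g), which stands mouth down on its two arm tips. Tab: 12 mm thick (its x), 28 mm long (its y, the bore's axis); its top is 13 mm above this point, the flat 44 x 28 mm shoulder it stands on 21 mm below (fingertips may press there). 56.5 mm above the arm tips. Symmetric: either way round is right.
- clip_bore (a point): Centre of the clip's bore, 38 mm below clip_tab, same axes; end faces 14 mm from it along y. Fully snapped on, it lies on the conduit's axis. Its arms meet the conduit when it is about 16 mm above the axis; the force is greatest at once, 16 to 13 mm above, then the arms pass the widest point, the clip jumps home and the force drops. Snapping takes roughly 10 to 17 N, sliding the snapped clip along up to 7 N.
- conduit_mid (a point): Middle of the axis of the grey conduit: 20 mm thick, 300 mm long, level, about 66 mm above the bench, over a 100 x 320 x 18 mm plywood board, between two steel guide brackets 125 mm either side of this point (26 mm long along the conduit, tops 8 mm above the axis). y along the conduit to the robot's left, towards the coupler; z up. It sinks with the conduit.
- conduit (a joint): How far the conduit is pressed down on its springs (m): 0 at rest, growing downwards, about 0.65 N per mm, so that it sinks some 15 to 25 mm before the clip snaps on. Never press it down by more than 30 mm.
- coupler_face (a point): Centre of the right-hand (-y) end face of the orange coupler, a tube 30 mm thick and 40 mm long, tight on the conduit. On the conduit's axis; y along the conduit, into the coupler. With the clip touching, clip_bore is 14 mm from this point on its -y side. 100 to 155 mm of bare conduit lies between this face and the right-hand bracket. Meet it with less than 15 N.
- tape_black: roll of black tape, a bystander lying on the bench beside the work; origin at the centre of its underside
- marker: marker pen, a bystander lying on the bench beside the work; origin at the centre of its underside
- gland: small black cable gland, a bystander lying on the bench beside the work; origin at the centre of its underside
- driver_red: red-handled screwdriver, a bystander lying on the bench beside the work; origin at the centre of its underside

How it is judged:
By the outcome, as a careful person would: the job done as asked, in the order asked, and still so for the second after the job is handed in, with the robot touching nothing.
It also fails if it takes over 67 s, if anything falls off the work surface, if the arm or the gripper's body presses on something with over 40 N, if the wrist force passes 120 N, or if a joint passes its speed limit or range.

## Working session

There is one attempt and no reset: what is moved stays moved. The work goes in short steps, Python scripts to look and compute and a shell command to move; the robot and the scene stay as the last step left them, time stands still between calls to the robot, and variables do not carry over. Pictures are saved under pics/ and viewed, at most 10 in all, crops included, and the job is handed in when it is done.

```bash
mkdir -p pics; python3 - <<'E'
from bench import r
import cv2
for n in("top","side"):
    cv2.imwrite(f"pics/{n}0.png",r.snapshot(n)[:,:,::-1]); c=r.calibration(n); print(n,c)
s=r.observe();print(s["time"],s["ee_pos"],s["tcp_rot"],s["contact_force"],s["finger_gap"])
E
```

```text
top {'intrinsics': array([[525.01437403,   0.        , 313.93481489],
       [  0.        , 525.01437403, 230.95116694],
       [  0.        ,   0.        ,   1.        ]]), 'world_from_camera': array([[ 6.70501795e-03,  9.81555377e-01, -1.91060421e-01,
         3.07448744e-01],
       [-9.99974637e-01,  7.04034782e-03,  1.07632637e-03,
        -1.74931700e-01],
       [ 2.40160575e-03,  1.91048358e-01,  9.81577688e-01,
         1.11063315e+00],
       [ 0.00000000e+00,  0.00000000e+00,  0.00000000e+00,
         1.00000000e+00]])}
side {'intrinsics': array([[466.47318977,   0.        , 323.89309854],
       [  0.        , 466.47318977, 251.35538134],
       [  0.        ,   0.        ,   1.        ]]), 'world_from_camera': array([[ 0.99927555,  0.03469823, -0.01563378,  0.49287182],
       [-0.02640124,  0.33615223, -0.94143755, -0.98646537],
       [-0.02741089,  0.94116827,  0.33682478,  0.38722436],
       [ 0.        ,  0.        ,  0.        ,  1.        ]])}
0.1 [ 0.18122769 -0.70166077  0.30310432] [-3.11518975e+00 -3.95908880e-01  4.62468869e-04] [-0.2315972   0.57626101  0.31766283] 0.08538204726906867
```

View pics/top0.png

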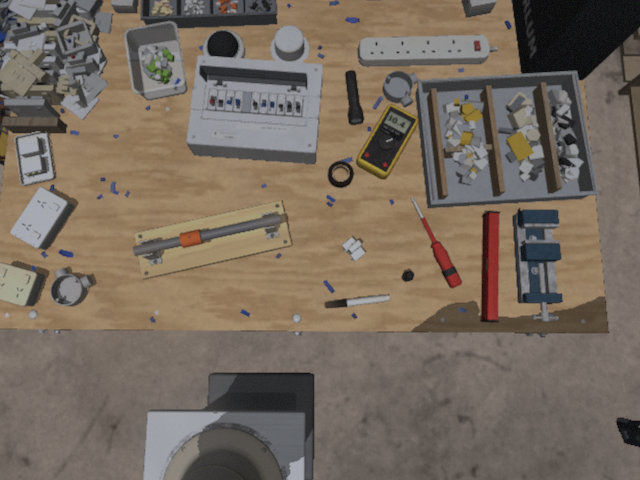

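View pics/side0.png

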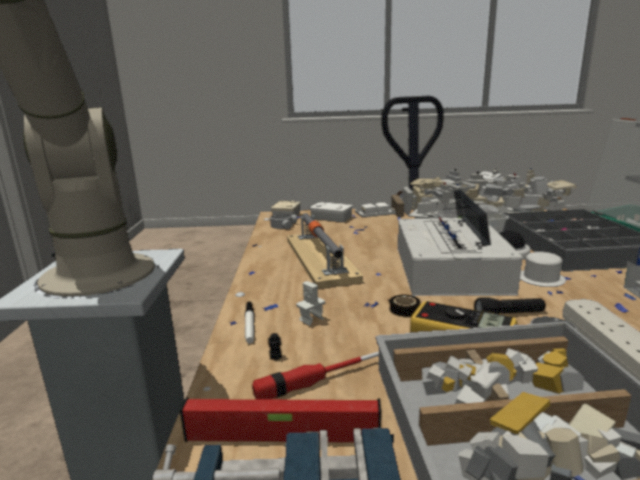

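The top view shows the clip near (353,247), the coupler near (191,238), and the conduit from (135,250) to (283,220). The side view shows the clip near (311,302). I'll zoom in next.

```bash
python3 - <<'E'
import cv2,numpy as np
t=cv2.imread("pics/top0.png");s=cv2.imread("pics/side0.png")
a=cv2.resize(t[195:280,130:295],None,fx=4.8,fy=4.8,interpolation=cv2.INTER_CUBIC)[:,:792]
b=cv2.resize(t[230:267,335:372],(185,185),interpolation=cv2.INTER_CUBIC)
c=cv2.resize(s[275:330,290:335],None,fx=3.36,fy=3.36,interpolation=cv2.INTER_CUBIC)[:185]
d=cv2.resize(s[212:287,285:365],None,fx=2.46,fy=2.46,interpolation=cv2.INTER_CUBIC)[:185]
row=np.hstack([b,c,d]);row=np.pad(row,((0,0),(0,792-row.shape[1]),(0,0)))
cv2.imwrite("pics/z.png",np.vstack([a,row]))
E
```

```text
Traceback (most recent call last):
ValueError: all the input array dimensions except for the concatenation axis must match exactly, but along dimension 0, the array at index 0 has size 185 and the array at index 2 has size 184
```

```bash
python3 - <<'E'
import cv2,numpy as np
t=cv2.imread("pics/top0.png");s=cv2.imread("pics/side0.png")
C=cv2.INTER_CUBIC
a=cv2.resize(t[200:270,130:290],(800,350),interpolation=C)
b=cv2.resize(t[230:267,335:372],(222,222),interpolation=C)
c=cv2.resize(s[275:330,290:335],(182,222),interpolation=C)
d=cv2.resize(s[212:287,285:365],(237,222),interpolation=C)
row=np.hstack([b,c,d]);row=np.pad(row,((0,0),(0,800-row.shape[1]),(0,0)))
cv2.imwrite("pics/z.png",np.vstack([a,row]))
E
```

```text
(no output)
```

View pics/z.png

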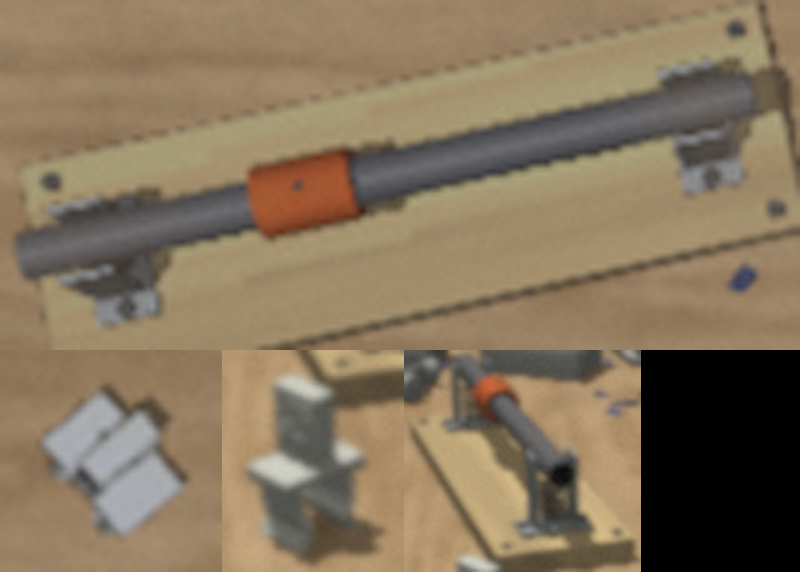

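The crops give these points:
- **Tab top:** centre near (355,246.3) in the top view.
- **Shoulder:** centre near (353.7,248.5).
- **Conduit ends:** (134,251) and (280.6,219.4).
- **Coupler right face:** near (200.8,236.3).

```bash
cat > h.py <<'E'
import numpy as np
from bench import r
def cast(n,uv,z):
    c=r.calibration(n);K=c["intrinsics"];T=c["world_from_camera"]
    d=np.linalg.solve(K,[uv[0],uv[1],1.]);d=T[:3,:3]@(d*[1,-1,-1]);o=T[:3,3]
    return o+d*(z-o[2])/d[2]
E
python3 - <<'E'
from h import *
import cv2
np.set_printoptions(precision=4,suppress=True)
A=lambda x,y:cast("top",(130+(x+.5)/5-.5,200+(y+.5)/5-.5),.066)
B=lambda x,y,z:cast("top",(335+(x+.5)/6-.5,230+(y-350+.5)/6-.5),z)
L,R,F=A(18,255),A(753,97),A(354,181.5)
d=(L-R)/np.linalg.norm(L-R)
print("cond",L,R,np.linalg.norm(L-R),(L+R)/2,"dir",d,np.degrees(np.arctan2(d[1],d[0])),"face",F,(F-R)@d, (F-R)-((F-R)@d)*d)
t=[B(*p,.0695) for p in((80,463),(140,410),(162,433),(97,487))];print("tab",np.mean(t,0))
e=(t[1]+t[2]-t[0]-t[3])/2;print(e,np.linalg.norm(e),np.degrees(np.arctan2(e[1],e[0])))
s=[B(*p,.0355) for p in((40,440),(105,387),(185,487),(120,535))];print("sh",np.mean(s,0))
e=(s[2]+s[3]-s[0]-s[1])/2;print(e,np.linalg.norm(e),np.degrees(np.arctan2(e[1],e[0])))
# masks
im=cv2.imread("pics/top0.png")
hsv=cv2.cvtColor(im,cv2.COLOR_BGR2HSV);m=(hsv[...,1]<50)&(hsv[...,2]>130);m=m.astype(np.uint8)*255
k=np.zeros_like(m);k[230:267,335:372]=m[230:267,335:372];print(cv2.minAreaRect(cv2.findNonZero(k)))
o=cv2.inRange(hsv,(3,150,120),(18,255,255));o[:,:130]=0;o[:200]=0;o[270:]=0;o[:,290:]=0
print("orange",cv2.minAreaRect(cv2.findNonZero(o)))
from scipy.spatial.transform import Rotation as Ro
print(Ro.from_rotvec(r.observe()["tcp_rot"]).as_matrix())
E
```

```text
cond [0.4679 0.1871 0.066 ] [ 0.5351 -0.1072  0.066 ] 0.3018527774514162 [0.5015 0.0399 0.066 ] dir [-0.2225  0.9749  0.    ] 102.85326138151315 face [0.4989 0.0534 0.066 ] 0.16469770322295843 [0.0005 0.0001 0.    ]
tab [ 0.48   -0.2579  0.0695]
[ 0.0183 -0.0211  0.    ] 0.0279184030338721 -49.03551187547863
sh [ 0.4807 -0.258   0.0355]
[-0.0339 -0.0274  0.    ] 0.04359110136752554 -141.07827298523932
((353.58782958984375, 248.22296142578125), (21.970800399780273, 17.20465087890625), 54.462318420410156)
orange ((189.78089904785156, 238.050537109375), (12.44222640991211, 19.487823486328125), 77.00537872314453)
[[ 0.9682  0.2501 -0.0005]
 [ 0.2501 -0.9682  0.0013]
 [-0.0001 -0.0014 -1.    ]]
```

```bash
python3 -m jog '[[0,0,0,0.0356,-0.0316,0,-1],[0,0,0,0.0356,-0.0316,0,-1],[0,0,0,0.0356,-0.0316,0,-1],[0,0,0,0.0356,-0.0316,0,-1],[0,0,0,0.0356,-0.0316,0,-1]]'
python3 -m jog '[[0,0,0,0.0356,-0.0316,0,-1],[0,0,0,0.0356,-0.0316,0,-1],[0,0,0,0.0356,-0.0316,0,-1],[0,0,0,0.0356,-0.0316,0,-1],[0,0,0,0.0356,-0.0316,0,-1]]'
python3 -m jog '[[0,0,0,0.0356,-0.0316,0,-1],[0,0,0,0.0356,-0.0316,0,-1],[0,0,0,0.0356,-0.0316,0,-1],[0,0,0,0.0356,-0.0316,0,-1],[0,0,0,0.0356,-0.0316,0,-1]]'
python3 -m jog '[[0,0,-0.183,0,0,0,-1],[0,0,-0.183,0,0,0,-1],[0,0,-0.183,0,0,0,-1],[0,0,-0.183,0,0,0,-1],[0,0,-0.183,0,0,0,-1]]'
python3 -m jog '[[0,0,-0.183,0,0,0,-1],[0,0,-0.183,0,0,0,-1],[0,0,-0.183,0,0,0,-1],[0,0,-0.183,0,0,0,-1],[0,0,-0.183,0,0,0,-1]]'
python3 -m jog '[[0,0,-0.183,0,0,0,-1],[0,0,-0.183,0,0,0,-1],[0,0,-0.183,0,0,0,-1],[0,0,-0.183,0,0,0,-1],[0,0,0,0,0,0,-1]]'
cat >> h.py <<'E'
from scipy.spatial.transform import Rotation as Ro
def go(goal,yaw):
    "remaining correction in tool axes, in row units: turn about z, shift x y z"
    s=r.observe();M=Ro.from_rotvec(s["tcp_rot"]).as_matrix();np.set_printoptions(precision=4,suppress=True)
    a=np.radians(yaw);G=np.array([[np.cos(a),np.sin(a),0],[np.sin(a),-np.cos(a),0],[0,0,-1]])
    t=Ro.from_matrix(M.T@G).as_rotvec()
    print("t",s["time"],"pos",s["ee_pos"],"yaw",np.degrees(np.arctan2(M[1,0],M[0,0])),"j7",s["joints"][6])
    print("turn units",t/(np.pi/4),"shift now-axes",M.T@(np.array(goal)-s["ee_pos"])/.75,"after-turn axes",G.T@(np.array(goal)-s["ee_pos"])/.75)
    print("F",s["contact_force"],"gap",s["finger_gap"],"grip",s["grasp_force"])
E
python3 -c "
from h import *
go([.4803,-.258,.19],130)"
```

```text
time: 0.6
ee_pos: [0.2815, -0.5524, 0.3035]
tcp_rot: [-3.116, -0.396, 0.0]
contact_force: [0.6, 0.3, 0.7]
finger_gap: 0.0855
grasp_force: 0.0
time: 1.1
ee_pos: [0.3811, -0.4043, 0.3037]
tcp_rot: [-3.116, -0.396, 0.0]
contact_force: [0.8, -0.3, -0.5]
finger_gap: 0.0852
grasp_force: 0.0
time: 1.6
ee_pos: [0.4807, -0.2562, 0.3037]
tcp_rot: [-3.116, -0.396, 0.001]
contact_force: [-0.0, -0.7, -0.3]
finger_gap: 0.0854
grasp_force: 0.0
time: 2.1
ee_pos: [0.48, -0.2575, 0.3036]
tcp_rot: [-2.773, -1.475, 0.001]
contact_force: [0.6, 0.3, 0.6]
finger_gap: 0.0855
grasp_force: 0.0
time: 2.6
ee_pos: [0.48, -0.2576, 0.3036]
tcp_rot: [-2.078, -2.356, 0.0]
contact_force: [0.5, 0.1, 0.1]
finger_gap: 0.0853
grasp_force: 0.0
time: 3.1
ee_pos: [0.4799, -0.2577, 0.3035]
tcp_rot: [-1.33, -2.845, -0.001]
contact_force: [0.3, -0.1, 0.1]
finger_gap: 0.0856
grasp_force: 0.0
t 3.1 pos [ 0.4799 -0.2577  0.3035] yaw 129.87459289525603 j7 0.7330838532893782
turn units [-0.     -0.0011 -0.0028] shift now-axes [-0.0007  0.0002  0.1513] after-turn axes [-0.0006  0.0002  0.1513]
F [ 0.3118 -0.1436  0.1132] gap 0.08564944552766884 grip 0.0
```

```bash
python3 -m jog '[[0,0,0,0,0,0.043,-1],[0,0,0,0,0,0.043,-1],[0,0,0,0,0,0.043,-1],[0,0,0,0,0,0.043,-1],[0,0,0,0,0,0.043,-1]]'
python3 -m jog '[[0,0,0,0,0,0.022,-1],[0,0,0,0,0,0.02,-1],[0,0,0,0,0,0,-1],[0,0,0,0,0,0,0.3],[0,0,0,0,0,0,0.3]]'
python3 -m jog '[[0,0,0,0,0,0,1],[0,0,0,0,0,0,1],[0,0,0,0,0,0,1],[0,0,0,0,0,0,1],[0,0,0,0,0,0,1]]'
python3 -m jog '[[0,0,0,0,0,0,1],[0,0,0,0,0,0,1],[0,0,0,0,0,0,1],[0,0,0,0,0,0,1],[0,0,0,0,0,0,1]]'
python3 -c "
from h import *
import cv2
cv2.imwrite('pics/s1.png',cv2.resize(r.snapshot('side')[180:360,220:420,::-1],(800,600) if 0 else (660,594)))
go([.4803,-.258,.19],130)"
```

```text
time: 3.6
ee_pos: [0.48, -0.2577, 0.1414]
tcp_rot: [-1.34, -2.841, 0.0]
contact_force: [0.5, -0.6, 1.3]
finger_gap: 0.0856
grasp_force: 0.0
time: 4.1
ee_pos: [0.4805, -0.2578, 0.1119]
tcp_rot: [1.335, 2.843, -0.0]
contact_force: [0.5, -0.9, -0.0]
finger_gap: 0.059
grasp_force: 0.0
time: 4.6
ee_pos: [0.4803, -0.2577, 0.1114]
tcp_rot: [1.333, 2.844, -0.0]
contact_force: [0.1, 0.1, 3.9]
finger_gap: 0.0108
grasp_force: 62.1
time: 5.1
ee_pos: [0.4803, -0.2578, 0.1114]
tcp_rot: [1.333, 2.844, -0.0]
contact_force: [-0.1, -0.8, 5.0]
finger_gap: 0.0111
grasp_force: 62.3
t 5.15 pos [ 0.4803 -0.2578  0.1114] yaw 129.7681705546794 j7 0.4811551542807058
turn units [-0.0001  0.0008 -0.0052] shift now-axes [-0.0003 -0.0002 -0.1048] after-turn axes [-0.0002 -0.0002 -0.1048]
F [-0.8054 -0.685   6.0135] gap 0.011285938011305832 grip 62.258620262145996
```

View pics/s1.png

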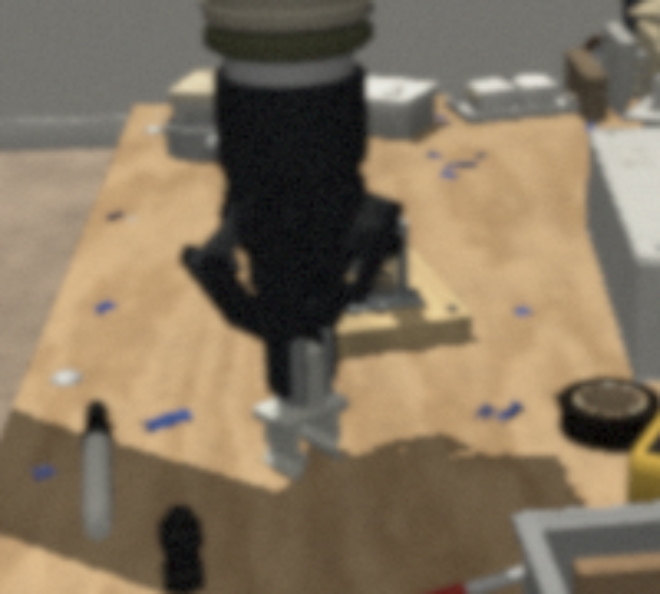

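The clip is gripped square on the tab, with the fingertips at the shoulder. Next I lift, turn and carry it to above the conduit, about 62 mm from the coupler face.

```bash
python3 -m jog '[[0,0,0,0,0,-0.015,1],[0,0,0,0,0,-0.037,1],[0,0,0,0,0,-0.037,1],[0,0,0,0,0,-0.038,1],[0,0,0,0,0,-0.038,1]]'
python3 -m jog '[[0,0,0.15,0,0,0,1],[0,0,0.15,0,0,0,1],[0,0,0.15,0,0,0,1],[0,0,0.148,0,0,0,1],[0,0,0,0,0,0,1]]'
python3 -m jog '[[0,0,0,0.03,0.011,0,1],[0,0,0,0.04,0.0145,0,1],[0,0,0,0.04,0.0145,0,1],[0,0,0,0.04,0.0145,0,1],[0,0,0,0.04,0.0145,0,1]]'
python3 -m jog '[[0,0,0,0.04,0.0145,0,1],[0,0,0,0.04,0.0145,0,1],[0,0,0,0.03,0.012,0,1],[0,0,0,0.0163,0.0058,0,1],[0,0,0,0,0,0,1]]'
python3 -c "
from h import *
import cv2
cv2.imwrite('pics/t2.png',cv2.resize(r.snapshot('top')[180:290,120:300,::-1],(800,489)))
cv2.imwrite('pics/s2.png',cv2.resize(r.snapshot('side')[190:310,260:400,::-1],(700,600)))
go([.5122,-.0072,.185],102.85)"
```

```text
time: 5.65
ee_pos: [0.4798, -0.2573, 0.2365]
tcp_rot: [-1.333, -2.844, -0.0]
contact_force: [-1.1, -0.6, -0.4]
finger_gap: 0.0113
grasp_force: 61.6
time: 6.15
ee_pos: [0.48, -0.2573, 0.2355]
tcp_rot: [1.96, 2.455, -0.0]
contact_force: [0.7, -0.8, -0.3]
finger_gap: 0.0111
grasp_force: 61.4
time: 6.65
ee_pos: [0.4988, -0.1058, 0.2351]
tcp_rot: [-1.954, -2.46, -0.0]
contact_force: [0.4, 0.6, -0.6]
finger_gap: 0.011
grasp_force: 61.4
time: 7.15
ee_pos: [0.5122, -0.0054, 0.2351]
tcp_rot: [-1.953, -2.461, -0.001]
contact_force: [0.4, -0.8, -0.8]
finger_gap: 0.0114
grasp_force: 61.4
t 7.25 pos [ 0.5118 -0.008   0.2348] yaw 102.89995483147841 j7 -0.20286862983430226
turn units [-0.001   0.0007  0.0011] shift now-axes [0.0009 0.0009 0.0664] after-turn axes [0.0009 0.0008 0.0664]
F [-0.0725 -0.2159 -0.3675] gap 0.010990371021072287 grip 61.39971613883972
```

View pics/s2.png

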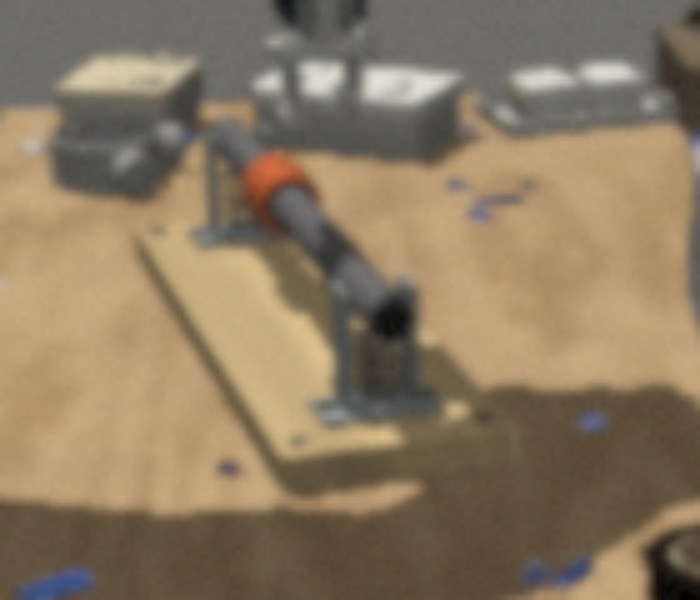

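The clip hangs mouth down over the bare conduit, to the right of the coupler. I'll lower it and watch the force.

```bash
python3 -m jog '[[0,0,0,0.0009,0.0008,0.02,1],[0,0,0,0,0,0.02,1],[0,0,0,0,0,0.02,1],[0,0,0,0,0,0.013,1],[0,0,0,0,0,0,1]]'
python3 -m jog '[[0,0,0,0,0,0.0027,1],[0,0,0,0,0,0.0027,1],[0,0,0,0,0,0.0027,1],[0,0,0,0,0,0.0027,1],[0,0,0,0,0,0,1]]'
python3 -m jog '[[0,0,0,0,0,0.0027,1],[0,0,0,0,0,0.0027,1],[0,0,0,0,0,0,1],[0,0,0,0,0,0,1],[0,0,0,0,0,0,1]]'
python3 -c "
from h import *
go([.5122,-.0072,.185],102.85)"
```

```text
time: 7.75
ee_pos: [0.5118, -0.0075, 0.179]
tcp_rot: [-1.959, -2.454, 0.003]
contact_force: [-0.8, 0.3, -0.5]
finger_gap: 0.011
grasp_force: 61.4
time: 8.25
ee_pos: [0.5122, -0.0063, 0.172]
tcp_rot: [-1.958, -2.456, 0.001]
contact_force: [-0.7, -0.7, 1.8]
finger_gap: 0.011
grasp_force: 61.8
time: 8.75
ee_pos: [0.5121, -0.0062, 0.168]
tcp_rot: [-1.958, -2.456, 0.001]
contact_force: [-3.0, -1.2, 4.5]
finger_gap: 0.0111
grasp_force: 62.1
t 8.75 pos [ 0.5121 -0.0062  0.168 ] yaw 102.8648963542539 j7 -0.2857438711842956
turn units [-0.0009  0.0001  0.0003] shift now-axes [-0.0013 -0.0002 -0.0227] after-turn axes [-0.0013 -0.0002 -0.0227]
F [-2.9702 -1.2441  4.4985] gap 0.01108665364856655 grip 62.1218740940094
```

```bash
python3 -m jog '[[0,0,0,0,-0.0014,0,1],[0,0,0,0,0,0,1],[0,0,0,0,0,0,1],[0,0,0,0,0,0,1],[0,0,0,0,0,0,1]]'
python3 -m jog '[[0,0,0,0,-0.0007,0.0027,1],[0,0,0,0,0,0.0027,1],[0,0,0,0,0,0,1],[0,0,0,0,0,0,1],[0,0,0,0,0,0,1]]'

```

```text
time: 9.25
ee_pos: [0.5114, -0.0064, 0.1679]
tcp_rot: [-1.958, -2.456, 0.0]
contact_force: [-3.1, -0.5, 4.4]
finger_gap: 0.0111
grasp_force: 62.1
time: 9.75
ee_pos: [0.5113, -0.0064, 0.1641]
tcp_rot: [1.958, 2.456, 0.001]
contact_force: [-3.6, -0.3, 6.5]
finger_gap: 0.0109
grasp_force: 62.5
```

```bash
python3 -m jog '[[0,0,0,0,-0.002,0,1],[0,0,0,0,0,0,1],[0,0,0,0,0,0,1],[0,0,0,0,0,0,1],[0,0,0,0,0,0,1]]'
python3 -m jog '[[0,0,0,0,0,0.0027,1],[0,0,0,0,0,0,1],[0,0,0,0,0,0,1],[0,0,0,0,0,0,1],[0,0,0,0,0,0,1]]'

```

```text
time: 10.25
ee_pos: [0.5108, -0.0065, 0.1644]
tcp_rot: [1.957, 2.455, 0.004]
contact_force: [-0.2, -0.6, 6.6]
finger_gap: 0.0107
grasp_force: 62.5
time: 10.75
ee_pos: [0.5108, -0.0065, 0.1624]
tcp_rot: [1.957, 2.455, 0.004]
contact_force: [-0.4, 0.6, 8.7]
finger_gap: 0.011
grasp_force: 62.6
```

```bash
python3 -m jog '[[0,0,0,0,0,0.0027,1],[0,0,0,0,0,0.0027,1],[0,0,0,0,0,0,1],[0,0,0,0,0,0,1],[0,0,0,0,0,0,1]]'
python3 -m jog '[[0,0,0,0,0,0.0027,1],[0,0,0,0,0,0,1],[0,0,0,0,0,0,1],[0,0,0,0,0,0,1],[0,0,0,0,0,0,1]]'

```

```text
time: 11.25
ee_pos: [0.5108, -0.0065, 0.1585]
tcp_rot: [1.957, 2.455, 0.004]
contact_force: [0.0, -0.6, 10.6]
finger_gap: 0.0111
grasp_force: 63.0
time: 11.75
ee_pos: [0.5108, -0.0065, 0.1566]
tcp_rot: [1.957, 2.455, 0.004]
contact_force: [-1.0, -0.8, 11.2]
finger_gap: 0.0109
grasp_force: 63.2
```

```bash
python3 -m jog '[[0,0,0,0,0,0.0027,1],[0,0,0,0,0,0,1],[0,0,0,0,0,0,1],[0,0,0,0,0,0,1],[0,0,0,0,0,0,1]]'
python3 -m jog '[[0,0,0,0,0,0.0027,1],[0,0,0,0,0,0,1],[0,0,0,0,0,0,1],[0,0,0,0,0,0,1],[0,0,0,0,0,0,1]]'

```

```text
time: 12.25
ee_pos: [0.5109, -0.0065, 0.1546]
tcp_rot: [1.957, 2.455, 0.004]
contact_force: [0.0, -0.8, 13.1]
finger_gap: 0.0114
grasp_force: 63.3
time: 12.75
ee_pos: [0.5108, -0.0065, 0.1527]
tcp_rot: [1.957, 2.455, 0.004]
contact_force: [-2.1, -0.2, 13.3]
finger_gap: 0.0113
grasp_force: 63.5
```

```bash
python3 -m jog '[[0,0,0,0,0,0.002,1],[0,0,0,0,0,0,1],[0,0,0,0,0,0,1],[0,0,0,0,0,0,1],[0,0,0,0,0,0,1]]'
python3 -m jog '[[0,0,0,0,0,0.002,1],[0,0,0,0,0,0,1],[0,0,0,0,0,0,1],[0,0,0,0,0,0,1],[0,0,0,0,0,0,1]]'

```

```text
time: 13.25
ee_pos: [0.5108, -0.0065, 0.1512]
tcp_rot: [1.957, 2.455, 0.004]
contact_force: [-1.4, -0.1, 15.4]
finger_gap: 0.0112
grasp_force: 63.7
time: 13.75
ee_pos: [0.5109, -0.0065, 0.1498]
tcp_rot: [1.957, 2.455, 0.004]
contact_force: [-2.4, -0.2, 16.7]
finger_gap: 0.011
grasp_force: 63.8
```

```bash
python3 -m jog '[[0,0,0,0,0,0.0014,1],[0,0,0,0,0,0,1],[0,0,0,0,0,0,1],[0,0,0,0,0,0,1],[0,0,0,0,0,0,1]]'

```

```text
time: 14.25
ee_pos: [0.5109, -0.0065, 0.1488]
tcp_rot: [1.957, 2.455, 0.004]
contact_force: [-1.4, -0.1, 16.1]
finger_gap: 0.0107
grasp_force: 63.9
```

```bash
python3 -m jog '[[0,0,0,0,-0.001,0.0007,1],[0,0,0,0,0,0,1],[0,0,0,0,0,0,1],[0,0,0,0,0,0,1],[0,0,0,0,0,0,1]]'
python3 -c "
from h import *
import cv2
go([.5122,-.0072,.1488],102.85)
print(r.observe()['moment'])
cv2.imwrite('pics/s3.png',cv2.resize(r.snapshot('side')[200:290,290:380,::-1],(600,600)))"
```

```text
time: 14.75
ee_pos: [0.5107, -0.0065, 0.1484]
tcp_rot: [1.956, 2.454, 0.006]
contact_force: [-0.5, -0.1, 16.4]
finger_gap: 0.0111
grasp_force: 64.0
t 14.75 pos [ 0.5107 -0.0065  0.1484] yaw 102.88009904815233 j7 -0.3104707683574458
turn units [0.0063 0.0003 0.0007] shift now-axes [-0.0013  0.0017 -0.0005] after-turn axes [-0.0013  0.0017 -0.0005]
F [-0.4541 -0.1467 16.3806] gap 0.011137037055754535 grip 63.99300456047058
[-0.0768  0.1942  0.0156]
```

View pics/s3.png

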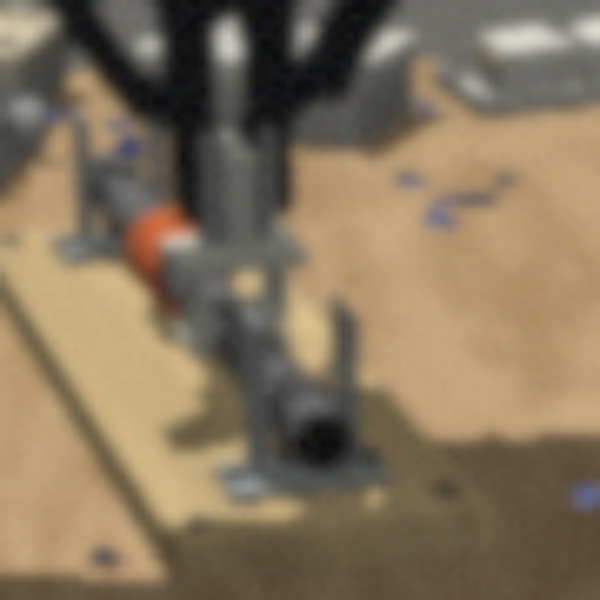

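The conduit is pressed down but the clip isn't snapped on yet. The moment suggests the -x arm carries the whole load, so I'll back off and recentre.

```bash
python3 -m jog '[[0,0,0,0,0,-0.01,1],[0,0,0,0,0,-0.01,1],[0,0,0,0,0,-0.01,1],[0,0,0,0,0,-0.01,1],[0,0,0,0,0,0,1]]'
python3 -c "
from h import *
import cv2
go([.5122,-.0072,.1488],102.85)
print(r.observe()['moment'])
cv2.imwrite('pics/s4.png',cv2.resize(r.snapshot('side')[200:290,290:380,::-1],(600,600)))"
```

```text
time: 15.3
ee_pos: [0.5092, -0.007, 0.1778]
tcp_rot: [1.958, 2.455, 0.002]
contact_force: [0.3, -0.1, -0.6]
finger_gap: 0.0108
grasp_force: 61.4
t 15.3 pos [ 0.5092 -0.007   0.1778] yaw 102.85693389978266 j7 -0.2766265718904892
turn units [0.002  0.     0.0002] shift now-axes [-0.0012  0.0037  0.0387] after-turn axes [-0.0012  0.0038  0.0387]
F [ 0.2916 -0.0696 -0.5675] gap 0.01084472992155189 grip 61.40357851982117
[ 0.0413  0.0358 -0.0411]
```

View pics/s4.png

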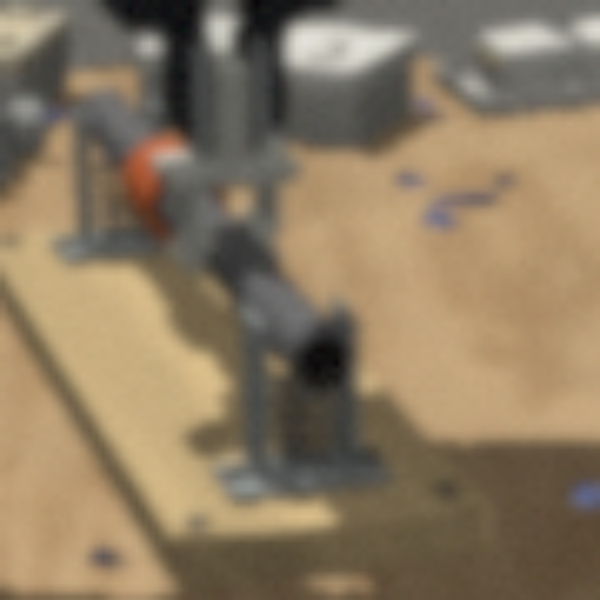

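The side view shows the clip straddling the conduit, with the conduit's near end centre at crop (322,362) and the shoulder ends at (195,~180) and (300,~165). I'll check the lateral alignment by projection.

```bash
python3 - <<'E'
from h import *
np.set_printoptions(precision=1,suppress=True)
def proj(n,p):
    c=r.calibration(n);T=c["world_from_camera"];q=T[:3,:3].T@(np.array(p)-T[:3,3]);q*= [1,-1,-1];q=c["intrinsics"]@(q/q[2]);return q[:2]
crop=lambda p:(proj("side",p)-[290,200]+.5)*600/90-.5
R=np.array([.5351,-.1072,.066]);d=np.array([-.2225,.9749,0]);n=np.array([.9749,.2225,0])
print("cond ends",crop(R),crop(R+.3*d),"coupler face",crop(R+.165*d),"sil at coupler face",crop(R+.165*d+.015*n),crop(R+.165*d-.015*n))
b=np.array([.5092,-.007,.1778-.0929])
for k in(-1,1):print("shoulder front",crop(b+[0,0,.017]-.014*d+.022*k*n),"back",crop(b+[0,0,.017]+.014*d+.022*k*n))
print("tab front face base",crop(b+[0,0,.017]-.014*d-.006*n),crop(b+[0,0,.017]-.014*d+.006*n))
print("bore front",crop(b-.014*d))
E
```

```text
cond ends [321.1 362.8] [109.  112.3] coupler face [191.2 209.4] sil at coupler face [232.7 205.1] [149.4 213.6]
shoulder front [168.  176.1] back [148.5 153.2]
shoulder front [299.7 163.1] back [277.1 140.7]
tab front face base [216.2 171.3] [252.1 167.8]
bore front [235.6 219.8]
```

```bash
python3 - <<'E'
import cv2,numpy as np
a=cv2.imread("pics/s4.png")[60:400,80:380];t=cv2.imread("pics/t2.png")
a=cv2.convertScaleAbs(cv2.resize(a,None,fx=1.7,fy=1.7,interpolation=cv2.INTER_CUBIC),alpha=1.7,beta=0)
for i in range(0,a.shape[1],85):cv2.putText(a,str(80+i*10//17),(i,12),0,.4,(0,0,255),1);cv2.line(a,(i,15),(i,20),(0,0,255))
for i in range(0,a.shape[0],85):cv2.putText(a,str(60+i*10//17),(0,i+5),0,.4,(0,0,255),1)
cv2.imwrite("pics/s4z.png",a)
E
```

```text
(no output)
```

View pics/s4z.png

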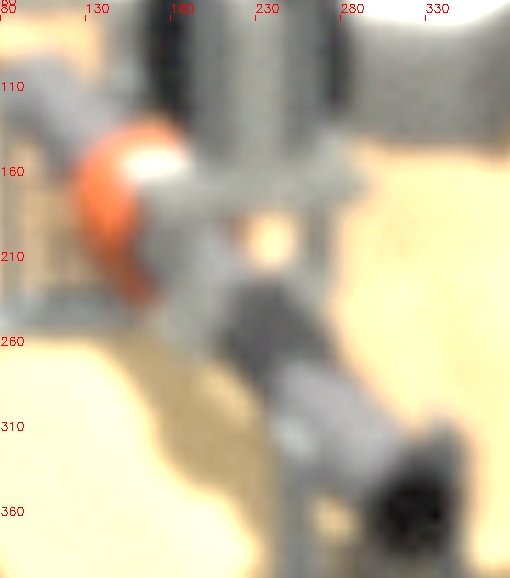

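Vision and forces disagree by 1–2 mm. I'll press again in between, about 2 mm to -n of the vision line.

```bash
python3 -m jog '[[-0.0,0,0,-0.001,0.0012,0.004,1],[0,0,0,0,0,0,1],[0,0,0,0,0,0.005,1],[0,0,0,0,0,0.005,1],[0,0,0,0,0,0,1]]'
python3 -c "
from h import *
go([.5122,-.0072,.1488],102.85)
print(r.observe()['moment'])"
python3 -m jog '[[0,0,0,0,0,0.005,1],[0,0,0,0,0,0.005,1],[0,0,0,0,0,0.005,1],[0,0,0,0,0,0.003,1],[0,0,0,0,0,0,1]]'
python3 -c "
from h import *
go([.5122,-.0072,.1488],102.85)
print(r.observe()['moment'])"
```

```text
time: 15.85
ee_pos: [0.5107, -0.0073, 0.1665]
tcp_rot: [1.958, 2.456, 0.002]
contact_force: [3.3, 0.3, 6.1]
finger_gap: 0.011
grasp_force: 62.2
t 15.85 pos [ 0.5107 -0.0073  0.1665] yaw 102.87829990514825 j7 -0.28776148422449543
turn units [ 0.0021 -0.0002  0.0006] shift now-axes [-0.0004  0.002   0.0235] after-turn axes [-0.0004  0.002   0.0235]
F [3.27   0.3007 6.052 ] gap 0.011047584457516618 grip 62.15737223625183
[ 0.0887 -0.9994 -0.0337]
time: 16.35
ee_pos: [0.5108, -0.0072, 0.1537]
tcp_rot: [1.957, 2.455, 0.003]
contact_force: [2.6, -0.1, 13.1]
finger_gap: 0.0113
grasp_force: 63.4
t 16.35 pos [ 0.5108 -0.0072  0.1537] yaw 102.88652347518749 j7 -0.30287366505480356
turn units [0.0029 0.0003 0.0008] shift now-axes [-0.0004  0.0018  0.0065] after-turn axes [-0.0004  0.0019  0.0065]
F [ 2.5581 -0.0853 13.1159] gap 0.011251539712642998 grip 63.37923288345337
[ 0.1701 -0.6588  0.0007]
```

```bash
python3 -m jog '[[0,0,0,0,0.0014,0,1],[0,0,0,0,0,0.0027,1],[0,0,0,0,0,0.0013,1],[0,0,0,0,0,0,1],[0,0,0,0,0,0,1]]'
python3 -m jog '[[0,0,0,0,0,0.0013,1],[0,0,0,0,0,0.0013,1],[0,0,0,0,0,0,1],[0,0,0,0,0,0,1],[0,0,0,0,0,0,1]]'
```

```text
time: 16.85
ee_pos: [0.5111, -0.0072, 0.1509]
tcp_rot: [1.958, 2.456, 0.001]
contact_force: [0.4, 0.7, 14.7]
finger_gap: 0.0112
grasp_force: 63.8
time: 17.35
ee_pos: [0.511, -0.0071, 0.149]
tcp_rot: [1.958, 2.456, 0.001]
contact_force: [0.0, 1.3, 16.6]
finger_gap: 0.0111
grasp_force: 63.9
```

```bash
python3 -m jog '[[0,0,0,0,0,0.0013,1],[0,0,0,0,0,0,1],[0,0,0,0,0,0,1],[0,0,0,0,0,0,1],[0,0,0,0,0,0,1]]'
python3 -m jog '[[0,0,0,0,0,0.0013,1],[0,0,0,0,0,0,1],[0,0,0,0,0,0,1],[0,0,0,0,0,0,1],[0,0,0,0,0,0,1]]'
```

```text
time: 17.85
ee_pos: [0.5111, -0.0072, 0.1481]
tcp_rot: [1.958, 2.456, 0.001]
contact_force: [-0.6, -0.3, 16.7]
finger_gap: 0.0114
grasp_force: 64.0
time: 18.35
ee_pos: [0.5111, -0.0072, 0.1472]
tcp_rot: [1.958, 2.456, 0.001]
contact_force: [-0.4, 0.0, 18.4]
finger_gap: 0.0109
grasp_force: 64.0
```

```bash
python3 -m jog '[[0,0,0,0,0,0.0008,1],[0,0,0,0,0,0,1],[0,0,0,0,0,0,1],[0,0,0,0,0,0,1],[0,0,0,0,0,0,1]]'
python3 -m jog '[[0,0,0,0,0,0.0007,1],[0,0,0,0,0,0,1],[0,0,0,0,0,0,1],[0,0,0,0,0,0,1],[0,0,0,0,0,0,1]]'
```

```text
time: 18.85
ee_pos: [0.5111, -0.0071, 0.1466]
tcp_rot: [1.958, 2.456, 0.001]
contact_force: [-0.4, 0.3, 18.3]
finger_gap: 0.011
grasp_force: 64.0
time: 19.35
ee_pos: [0.5111, -0.0072, 0.1461]
tcp_rot: [1.957, 2.456, 0.001]
contact_force: [-0.1, 1.8, 17.7]
finger_gap: 0.0112
grasp_force: 64.1
```

```bash
python3 - <<'E'
from h import *
import cv2
def hole(g,):
    # dark blob centroid in full-image pixels
    m=(cv2.cvtColor(g,cv2.COLOR_BGR2GRAY)<32).astype(np.uint8)
    n,l,s,c=cv2.connectedComponentsWithStats(m)
    return [(s[i],c[i]) for i in range(1,n) if s[i][4]>400 and s[i][1]>250]
im=r.snapshot("side")[200:290,290:380,::-1].copy();now=cv2.resize(im,(600,600));cv2.imwrite("pics/s5.png",now)
for k,g in(("now",now),("s3",cv2.imread("pics/s3.png")),("s4",cv2.imread("pics/s4.png"))):
    print(k,hole(g))
def proj(n,p):
    c=r.calibration(n);T=c["world_from_camera"];q=T[:3,:3].T@(np.array(p)-T[:3,3]);q*= [1,-1,-1];q=c["intrinsics"]@(q/q[2]);return q[:2]
crop=lambda p:(proj("side",p)-[290,200]+.5)*600/90-.5
R=np.array([.5351,-.1072,.066])
for z in(0,.02,.025,.03):print(z,crop(R-[0,0,z]))
E
```

```text
now [(array([ 300,  430,   46,   40, 1264], dtype=int32), array([323.13607595, 449.45174051]))]
s3 [(array([ 298,  423,   46,   41, 1323], dtype=int32), array([322.19349962, 442.52834467]))]
s4 [(array([ 302,  340,   40,   45, 1380], dtype=int32), array([322.21666667, 362.18043478]))]
0 [321.052821   362.77953922]
0.02 [322.20116923 424.70552314]
0.025 [322.48569828 440.0490754 ]
0.03 [322.76921504 455.3380391 ]
```

View pics/s5.png

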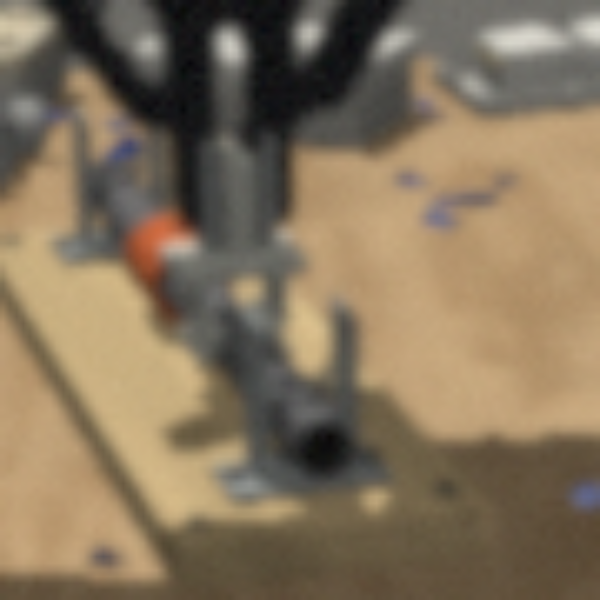

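Depression is about 28 mm with almost no penetration, so friction is probably holding the lips. I'll ease up 2 mm and slide along the conduit under load to break it loose.

```bash
python3 -m jog '[[0,0,0,0,0,-0.003,1],[0,0,0,-0.006,0,0,1],[0,0,0,-0.006,0,0,1],[0,0,0,-0.006,0,0,1],[0,0,0,0,0,0,1]]'
python3 -c "
from h import *
go([.5122,-.0072,.1488],102.85)"
```

```text
time: 19.9
ee_pos: [0.5139, -0.0201, 0.1475]
tcp_rot: [-1.958, -2.457, -0.001]
contact_force: [1.0, 2.5, 6.7]
finger_gap: 0.011
grasp_force: 64.2
t 19.9 pos [ 0.5139 -0.0201  0.1475] yaw 102.88489126566127 j7 -0.2844734063209997
turn units [ 0.0005 -0.0007  0.0008] shift now-axes [ 0.0173  0.0017 -0.0017] after-turn axes [ 0.0173  0.0017 -0.0017]
F [1.0368 2.5332 6.6705] gap 0.010985366646010875 grip 64.2207419872284
```

It snapped: force dropped to 6.7 N, which matches the bore being on the axis. I'll relieve the load and slide towards the coupler.

```bash
python3 -m jog '[[0,0,0,0,0,-0.004,1],[0,0,0,0,0,-0.004,1],[0,0,0,0,0,-0.004,1],[0,0,0,0,0,-0.001,1],[0,0,0,0,0,0,1]]'
python3 -m jog '[[0,0,0,0.006,0,0,1],[0,0,0,0.006,0,0,1],[0,0,0,0.006,0,0,1],[0,0,0,0.006,0,0,1],[0,0,0,0.006,0,0,1]]'
python3 -m jog '[[0,0,0,0.006,0,0,1],[0,0,0,0.006,0,0,1],[0,0,0,0.006,0,0,1],[0,0,0,0.006,0,0,1],[0,0,0,0.003,0,0,1]]'
python3 -c "
from h import *
go([.5122,-.0072,.1488],102.85)
s=r.observe();d=np.array([-.2225,.9749,0]);print('to face',(s['ee_pos']-[.4989,.0534,0])@d,'axial F',s['contact_force']@d)"
```

```text
time: 20.4
ee_pos: [0.5138, -0.0203, 0.1571]
tcp_rot: [-1.958, -2.456, -0.0]
contact_force: [2.3, 1.8, -0.5]
finger_gap: 0.011
grasp_force: 63.3
time: 20.9
ee_pos: [0.5086, 0.0018, 0.1571]
tcp_rot: [-1.958, -2.456, 0.001]
contact_force: [2.9, -1.3, 0.9]
finger_gap: 0.011
grasp_force: 63.2
time: 21.4
ee_pos: [0.504, 0.0216, 0.1571]
tcp_rot: [-1.958, -2.457, 0.001]
contact_force: [1.5, -2.2, 0.5]
finger_gap: 0.0111
grasp_force: 63.2
t 21.4 pos [0.504  0.0216 0.1571] yaw 102.88981066935243 j7 -0.35160227027076607
turn units [-0.0007  0.      0.0009] shift now-axes [-0.0399  0.0021  0.0111] after-turn axes [-0.0399  0.0022  0.0111]
F [ 1.5257 -2.1757  0.4986] gap 0.011129763967841584 grip 63.199381828308105
to face -0.032124889638866096 axial F -2.4605366654468748
```

```bash
python3 -m jog '[[0,0,0,0.005,0,0,1],[0,0,0,0.005,0,0,1],[0,0,0,0.004,0,0,1],[0,0,0,0.003,0,0,1],[0,0,0,0,0,0,1]]'
python3 -m jog '[[0,0,0,0.0007,0,0,1],[0,0,0,0.0007,0,0,1],[0,0,0,0.0007,0,0,1],[0,0,0,0,0,0,1],[0,0,0,0,0,0,1]]'
python3 -c "
from h import *
s=r.observe();d=np.array([-.2225,.9749,0]);print('to face',(s['ee_pos']-[.4989,.0534,0])@d,'axial F',s['contact_force']@d)"
```

```text
time: 21.9
ee_pos: [0.5011, 0.034, 0.1571]
tcp_rot: [-1.958, -2.456, 0.0]
contact_force: [0.5, -0.8, -0.2]
finger_gap: 0.0113
grasp_force: 63.4
time: 22.4
ee_pos: [0.5009, 0.0349, 0.1571]
tcp_rot: [-1.959, -2.456, 0.001]
contact_force: [0.6, -3.4, 0.7]
finger_gap: 0.0113
grasp_force: 63.4
to face -0.018440188283141604 axial F -3.39670330201666
```

```bash
python3 -m jog '[[0,0,0,0.0007,0,0,1],[0,0,0,0.0007,0,0,1],[0,0,0,0,0,0,1],[0,0,0,0,0,0,1],[0,0,0,0,0,0,1]]'
python3 -m jog '[[0,0,0,0.0007,0,0,1],[0,0,0,0.0007,0,0,1],[0,0,0,0,0,0,1],[0,0,0,0,0,0,1],[0,0,0,0,0,0,1]]'
```

```text
time: 22.9
ee_pos: [0.5007, 0.0362, 0.1571]
tcp_rot: [-1.958, -2.456, 0.0]
contact_force: [0.1, -2.2, -0.6]
finger_gap: 0.011
grasp_force: 63.4
time: 23.4
ee_pos: [0.5006, 0.0373, 0.1572]
tcp_rot: [-1.958, -2.456, 0.0]
contact_force: [-0.8, -2.0, 0.8]
finger_gap: 0.0108
grasp_force: 63.4
```

Still sliding freely at about 2 N.

```bash
python3 -m jog '[[0,0,0,0.0007,0,0,1],[0,0,0,0.0007,0,0,1],[0,0,0,0,0,0,1],[0,0,0,0,0,0,1],[0,0,0,0,0,0,1]]'
python3 -m jog '[[0,0,0,0.0007,0,0,1],[0,0,0,0.0007,0,0,1],[0,0,0,0,0,0,1],[0,0,0,0,0,0,1],[0,0,0,0,0,0,1]]'
```

```text
time: 23.9
ee_pos: [0.5004, 0.0382, 0.1572]
tcp_rot: [-1.959, -2.456, 0.0]
contact_force: [0.2, -2.9, 0.5]
finger_gap: 0.0112
grasp_force: 63.3
time: 24.4
ee_pos: [0.5003, 0.0384, 0.1572]
tcp_rot: [1.959, 2.455, -0.001]
contact_force: [0.8, -5.9, -0.1]
finger_gap: 0.011
grasp_force: 63.3
```

```bash
python3 -m jog '[[0,0,0,0.0008,0,0,1],[0,0,0,0,0,0,1],[0,0,0,0,0,0,1],[0,0,0,0,0,0,1],[0,0,0,0,0,0,1]]'
```

```text
time: 24.9
ee_pos: [0.5003, 0.0385, 0.1572]
tcp_rot: [1.96, 2.454, -0.002]
contact_force: [2.0, -8.5, 0.2]
finger_gap: 0.0108
grasp_force: 63.3
```

Contact is confirmed: no more movement, and the force rose to 8.5 N. I'll release and retreat.

```bash
python3 -m jog '[[0,0,0,0,0,0,0.5],[0,0,0,0,0,0,0.2],[0,0,0,0,0,0,-0.3],[0,0,0,0,0,0,-0.3],[0,0,0,0,0,0,-0.3]]'
python3 -m jog '[[0,0,0,0,0,-0.01,-0.3],[0,0,0,0,0,-0.03,-0.3],[0,0,0,0,0,-0.04,-0.3],[0,0,0,0,0,-0.04,-0.3],[0,0,0,0,0,-0.04,-0.3]]'
python3 -m jog '[[0,0,0,-0.05,0,-0.03,-0.3],[0,0,0,-0.06,0,0,-0.3],[0,0,0,-0.06,0,0,-0.3],[0,0,0,-0.06,0,0,-0.3],[0,0,0,-0.06,0,0,-0.3]]'
python3 - <<'E'
from h import *
import cv2
a=cv2.resize(r.snapshot("side")[200:290,290:380,::-1],(400,400),interpolation=cv2.INTER_CUBIC)
t=cv2.resize(r.snapshot("top")[200:280,130:210,::-1],(400,400),interpolation=cv2.INTER_CUBIC)
cv2.imwrite("pics/f.png",np.hstack([a,t]))
E
```

```text
time: 25.4
ee_pos: [0.5, 0.0401, 0.1572]
tcp_rot: [-1.958, -2.457, -0.0]
contact_force: [-1.4, -0.4, 0.6]
finger_gap: 0.0555
grasp_force: 0.0
time: 25.9
ee_pos: [0.4997, 0.0399, 0.2788]
tcp_rot: [-1.958, -2.456, 0.0]
contact_force: [0.3, 0.1, -0.5]
finger_gap: 0.0557
grasp_force: 0.0
time: 26.4
ee_pos: [0.5484, -0.174, 0.3005]
tcp_rot: [1.958, 2.456, 0.0]
contact_force: [0.0, 0.7, 1.1]
finger_gap: 0.0556
grasp_force: 0.0
```

View pics/f.png

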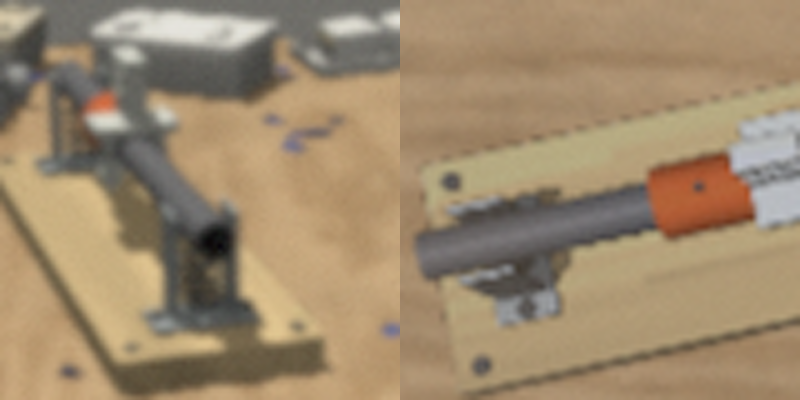

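The clip sits upright and fully on the conduit, tight against the coupler face, which is at (745,190) in the right-hand half of the picture. The conduit is level and back at rest.

```bash
python3 -c "
from bench import r
print(r.finish_job())"
```

```text
the job is handed in; nothing more can be done
None
```

The clip is snapped onto the conduit and sits right up against the coupler's right-hand face; it met it at about 8.5 N, the conduit was pressed down about 28 mm at most, and the job was handed in at about 26.5 s with the arm clear.

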